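Start the hand bolt of a reel winder

ROBOT

A 7-joint arm with a two-finger parallel gripper is mounted at the origin on the work surface. World frame = base frame: x ahead of the robot, y to its left, z up, the work surface at z = 0. Lengths are in m, angles in rad, forces in N, time in s.
With the tool pointing down it reaches from about 0.35 to 0.775 m from the base axis. Payload 3.1 kg.
Tool frame: the origin (TCP) lies at the very end of the fingers, on their centre line; the grasp point (between the pads) lies 19 mm behind it; z points along the fingers, y is the line along which they close (so a half turn about z gives the same grasp; the last joint's range is limited). The gripper opens to 85 mm and grips with 20 to 120 N. Pads are 22 mm wide; open, the fingers measure 114 mm over their backs; the gripper's body (76 mm by 85 mm) begins 54 mm behind the grasp point. The pads swing forward as they close: fully open they stand 13 mm farther back than shut.
Start: joints at [1.279, 0.311, 0.014, 1.512, -0.004, 1.319, -0.027], TCP at [0.136, -0.533, 0.231] pointing down, gripper open.
Joint ranges: [-2.7, 2.7], [-0.3, 1.91], [-1.27, 1.3], [0.12, 2.57], [-1.44, 4.58], [0.2, 2.03], [-3.05, 3.05]. Speed limits (rad/s): [2.79, 2.79, 3.14, 3.14, 3.14, 3.14, 3.14].

INTERFACE

Orientations are given as a unit quaternion [x, y, z, w].
In Python, from cell import move_to, servo_line, move_joints, ungrasp, clamp, sleep, solve_ik, snapshot, PlanningError, hand_in, current_time, current_joint_pos, current_joint_vel, current_joint_torque, current_tcp_pos, current_tcp_rot, current_ft_force, current_moment, current_opening, current_grasp_force gives the robot as it stands. Calls block until the motion is done:
- move_to(position, orientation): joint-space move of the TCP to a pose.
- servo_line(position, v=0.15, rot=None, max_force=None): straight line of the TCP; rot=None keeps the orientation; v is the mean speed in m/s. With max_force (N) it stops when the force on the tool has changed by that much, and returns True; else False.
- move_joints(angles): joint-space move.
- ungrasp() and clamp(grasp_force=None): open the fingers fully, or close them until they stop; grasp_force is the grip in N (None keeps the last).
- sleep(seconds).
- solve_ik(position, orientation): joint angles nearest the present ones, or None.
- snapshot(name): name is "scene" or "top" or "wrist"; returns a dict with "color" (384x512x3 uint8, red, green, blue), "fov_y" (degrees; the focal length in pixels is half the picture's height over the tangent of half this angle, whatever the lens; pixels are square), "cx", "cy" (the principal point, pixels), "k1" (the pictures are not rectified: a ray, as slopes to the right and down, at radius r is drawn at 1 + k1 r^2 times it, then the intrinsics apply), "R" (3x3) and "t" (3): a world point X has camera coordinates R X + t; the wrist camera has in their place "hand_eye" (4x4, takes a point from camera to tool coordinates, whose origin is the TCP and whose axes are the flange's). Camera axes: x right, y down, z forward; pixel columns grow to the right and rows downward; lengths in m; the calibration is good to about 2 mm. A picture is of the moment at which its call begins: read the wrist's pose just before it. There is no depth.
A pose or a line that the arm cannot do raises PlanningError and nothing moves.
- hand_in(): hands the job in; it is judged then, once.
Readings, each from a call of its own:
- current_time(): time.
- current_joint_pos(): joint angles.
- current_joint_vel(): joint speeds.
- current_joint_torque(): joint torques, N m.
- current_tcp_pos(): TCP position.
- current_tcp_rot(): TCP orientation.
- current_ft_force(): force on the tool from outside, world axes, zero at the start.
- current_moment(): the same for the moment, N m.
- current_opening(): opening from 0.0 (shut) to 1.0 (fully open).
- current_grasp_force(): force on a finger pad.
Only numpy, scipy, OpenCV 4.12 (cv2) and the standard library are available. Lean on these libraries where they do the work, as an engineer would, in place of code of your own. Each camera call takes 0.05 s, during which the arm holds its last target. There are 200 camera calls.

TASK

The big hand bolt that clamps the take-up reel has only been dropped into the winder's spindle, and its thread has not caught yet. Take its bar handle and turn it backward (anticlockwise from above), without lifting it out, until it drops into the thread, then turn it forward one full turn, so that it is started but not tightened. Finish while still gripping the handle and holding the bolt still; leave the reel and the other things on the bench in their places.

Things in the scene. Friction and masses are not known exactly. Their poses are not given: they have to be found in the camera images.
- bolt: steel hand bolt standing upright in the winder's spindle, 0.27 to 0.42 kg, collar 56 mm across and 8 mm thick, below it a 72 mm shank, 28 mm over its coarse right-hand two-start thread. Origin: centre of the collar's underside, 0.168 to 0.171 m above the bench at the start; own z up the bolt, own x along the handle. Clockwise from above is forward. Turns easily, stays where it is left.
- bolt_handle (a point): middle of the bolt's handle, 26 mm above the bolt's origin on its axis. The handle is an upright black plastic bar 66 mm long (own x), 12 mm thick (own y), 28 mm tall: its flat sides reach from 12 to 40 mm above the bolt's origin; a round foot 26 mm across lies between bar and collar.
- spindle_mouth (a point): centre of the spindle's top, 141 mm above the bench; the thread is inside. Backward, the bolt climbs up to 4 mm on it and within less than half a turn falls 5 mm by its own weight, if the grip lets it slide (farther back it climbs and falls again every half turn). Forward from there it goes down 10 mm a turn, with 1 mm of play; about 12 mm is left under the collar after one turn.
- winder: reel winder, fixed to the bench: grey housing 250 x 190 mm, 54 mm high, controls on its own -x side; turntable 150 mm across, top at 70 mm (its brake is on, nothing turns); hollow steel spindle 37 mm across up to 141 mm. A thin guide post at its own x 91, y 78 mm is 159 mm high. Origin: on the spindle axis at bench level; own z up.
- reel: empty white plastic reel, flanges 150 mm across, 75 mm high, 0.3 kg, loose on the turntable round the spindle; origin: centre of its underside; its top lies 145 mm above the bench, about 25 mm below the bolt's collar at the start. Bystander.
- tape: roll of black tape, 72 mm across, 19 mm high, lying flat by the winder; origin: centre of its underside. Bystander.
- dish: small white bowl, 96 mm across, 36 mm high, by the winder; origin: centre of its underside. Bystander.
- short_bolt: another, shorter hand bolt lying on its side in front of the winder, 70 mm long, 46 mm wide, 40 mm high; origin: on the bench below its collar. Bystander.
- crimper: crimping pliers with blue handles, 200 mm long, 74 mm wide, 22 mm high, lying flat; origin: on the bench under the pivot; handles along own -x. Bystander.
- screwdriver: screwdriver with a yellow handle, 190 mm long, lying along own x; origin: under its middle. Bystander.
- spare_reel: small wooden reel, 100 mm across, 60 mm high, standing flat; origin: centre of its underside. Bystander.
- carton: closed cardboard box 130 x 100 x 70 mm; origin: centre of its underside. Bystander.
Not all that is in view belongs to the job. What is shaped like the bolt but green or orange is not meant.

How it is judged:
On the way, in this order (a step that is already met when the one before it is completed fails the run):
1. the bolt, resting on the thread, has been turned backward up to the end of the thread (z of bolt in the frame of winder between 0.1709 and 0.1755 m and angle between the x axis of bolt and the x axis of winder, either way round below 0.7 rad and contact force between bolt and winder above 0.05 N).
2. the bolt has dropped into the thread (z of bolt in the frame of winder below 0.1684 m and angle between the x axis of bolt and the x axis of winder, either way round below 0.8 rad), for 0.05 s.
At the end, for the whole second after the job is handed in: the bolt is held by the gripper (over 2 N), upright and still, 157 mm +/- 3 mm above the bench (origin), that is forward about one turn, give or take 0.3, from where it dropped; the reel is still seated on the winder (z of bolt in the frame of winder between 0.154 and 0.1602 m and horizontal distance between bolt and winder below 0.004 m and angle between bolt's own z axis and vertical below 0.06 rad and contact force between the fingers and bolt above 2 N and angular speed of bolt below 0.1 rad/s and linear speed of bolt below 0.01 m/s and horizontal distance between reel and winder below 0.006 m and z of reel in the frame of winder below 0.076 m); the arm keeps its last pose, push and grip.
It fails at once if a bystander on the bench is moved by over 30 mm (distance of any of tape, dish, short_bolt, crimper, screwdriver, spare_reel, carton from where it was at the start of the episode above 0.03 m).
It fails at once if the reel is moved by over 10 mm (distance of reel from where it was at the start of the episode above 0.01 m).
It fails at once if the bolt is lifted out of its thread (z of bolt in the frame of winder above 0.182 m).
It also fails if it takes over 64 s, if anything falls off the work surface, if the arm or the gripper's body presses on something with over 40 N, if the wrist force passes 120 N, or if a joint passes its speed limit or range.

## Working session

There is one attempt and no reset: what is moved stays moved. The work goes in short steps, each a Python script; the robot and the scene stay as the last script left them, time stands still between calls to the robot, and variables do not carry over. Pictures are saved under pics/ and viewed, at most 10 in all, crops included, and the job is handed in when it is done.

```bash
ls; mkdir -p pics
cat > h.py <<'E'
import numpy as np, cv2, pickle
from cell import *
def save(n,c): cv2.imwrite(f'pics/{n}.png',c[:,:,::-1])
def ray(s,u,v):
    H=s['color'].shape[0]; f=H/2/np.tan(np.radians(s['fov_y'])/2)
    d=np.array([(u-s['cx'])/f,(v-s['cy'])/f]); p=d.copy()
    for _ in range(30): p=d/(1+s['k1']*(p@p))
    D=np.array([p[0],p[1],1.]); R=np.array(s['R']);t=np.array(s['t'])
    return -R.T@t, R.T@D
def plane(s,u,v,z):
    o,d=ray(s,u,v); return o+d*(z-o[2])/d[2]
E
python3 - <<'E'
from h import *
a=snapshot('scene');b=snapshot('top');pickle.dump((a,b),open('s.pkl','wb'))
save('scene',a['color']);save('top',b['color'])
for s in(a,b):print({k:v for k,v in s.items() if k!='color'})
print(current_time(),current_tcp_rot(),current_tcp_pos())
E
```

```text
pics
{'fov_y': 47.535108876372846, 'cx': 259.7463810849066, 'cy': 193.23140544976644, 'k1': -0.11472977775431156, 'R': array([[ 0.77616533,  0.63038444, -0.01352203],
       [ 0.41430578, -0.52604848, -0.74271375],
       [-0.47530844,  0.57086641, -0.6694725 ]]), 't': array([-0.39303514, -0.14093251,  1.9903514 ])}
{'fov_y': 56.159785389576, 'cx': 258.4835330740289, 'cy': 193.74918613358903, 'k1': -0.05262200298923991, 'R': array([[-0.0045558 , -0.99980736,  0.01909157],
       [-0.99861716,  0.0035488 , -0.05245156],
       [ 0.05237371, -0.01930413, -0.99844096]]), 't': array([-0.01869425,  0.52549066,  1.13134391])}
0.1 [ 9.92207552e-01  1.24591728e-01 -1.69807094e-04 -1.02275166e-03] [ 0.13580687 -0.53231087  0.23033631]
```

View pics/scene.png

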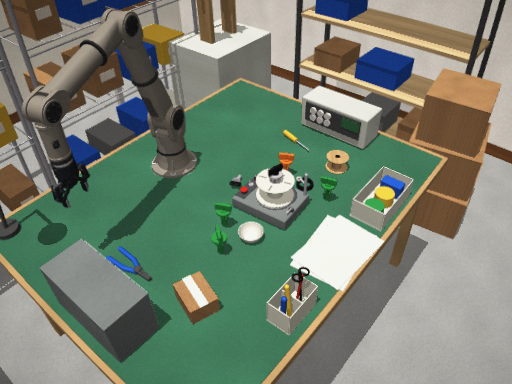

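View pics/top.png

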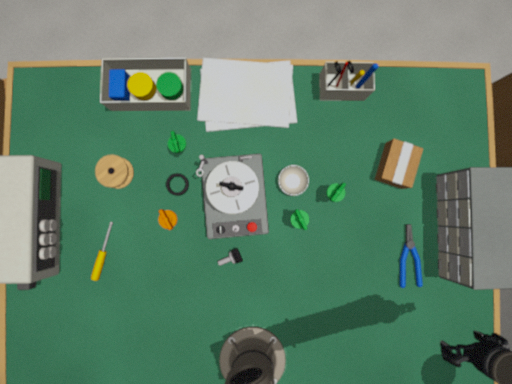

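The things that could be taken for the bolt, in top-view pixels, are the black bar on the reel (232,186), the green ones at (177,143), (337,191) and (300,219), the orange one at (167,219), and the short bolt lying at (231,258). I choose (232,186): it is black and stands in the spindle. I'll check it in a close crop.

Run:
```python
from h import *
a,b=pickle.load(open('s.pkl','rb'))
c1=cv2.resize(b['color'][140:245,190:280],None,fx=5,fy=5,interpolation=cv2.INTER_CUBIC)
c2=cv2.resize(a['color'][150:225,225:325],None,fx=4,fy=4,interpolation=cv2.INTER_CUBIC)
im=np.zeros((525,800,3),np.uint8); im[:,:450]=c1[:, :450]; im[:300,450:800]=c2[:,:350]
save('crop',im)
# dark blob of the bar in the top view
g=b['color'].max(2); m=np.zeros_like(g); m[172:200,215:250]=(g[172:200,215:250]<60)
n,l,st,ce=cv2.connectedComponentsWithStats(m); print(st,ce)
i=1+st[1:,4].argmax(); r=cv2.minAreaRect(cv2.findContours((l==i).astype(np.uint8),0,1)[0][0]); print(r)
bp=cv2.boxPoints(r)
for q in list(bp)+[ce[i]]: print(q,plane(b,*q,.209)) 
# housing: corners approximated by hand
for q in [(203,158),(264,155),(267,235),(207,238)]: print(q,plane(b,*q,.054))
print(plane(b,232,188,.145))
```

```text
[[     0      0    512    384 196531]
 [   220    183     22      7     77]] [[255.5096397  191.50218541]
 [230.8961039  185.92207792]]
((230.5, 186.0), (6.0, 21.0), 90.0)
[220. 183.] [0.54395925 0.08443496 0.209     ]
[241. 183.] [0.54378042 0.0290121  0.209     ]
[241. 189.] [0.5278963  0.02904228 0.209     ]
[220. 189.] [0.52808508 0.08441451 0.209     ]
[230.8961039  185.92207792] [0.53612839 0.05568629 0.209     ]
(203, 158) [0.63430224 0.15055928 0.054     ]
(264, 155) [ 0.6432009  -0.03765411  0.054     ]
(267, 235) [ 0.39697476 -0.04550868  0.054     ]
(207, 238) [0.38877581 0.13755074 0.054     ]
[0.53502016 0.05625178 0.145     ]
```

View pics/crop.png

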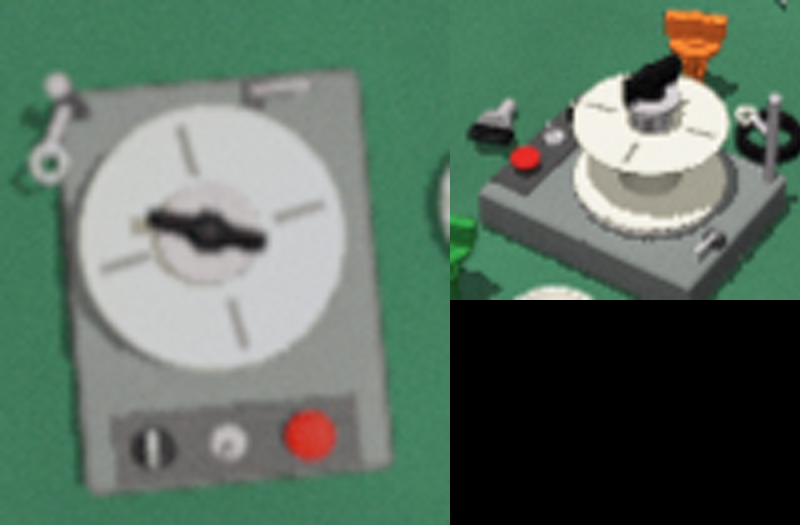

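The crop shows a black bar on a steel collar in the reel's centre, with its ends at about (220,183) and (243,188) in the top view. The winder's controls face the robot, so its x axis points at about +2.5° and the handle at about 78°. I'll move above it and look with the wrist camera.

```bash
cat >> h.py <<'E'
from scipy.spatial.transform import Rotation as Ro
def Q(deg): h=np.radians(deg)/2; return [np.cos(h),np.sin(h),0,0]
def wrist():
    p=np.array(current_tcp_pos());R=Ro.from_quat(current_tcp_rot()).as_matrix()
    s=snapshot('wrist'); T=np.eye(4);T[:3,:3]=R;T[:3,3]=p; C=np.linalg.inv(T@np.array(s['hand_eye'])); s['R']=C[:3,:3];s['t']=C[:3,3]; return s
E
python3 - <<'E'
from h import *
p=current_tcp_pos(); servo_line([p[0],p[1],.38],v=.3)
C=[.535,.056]
for d in range(-150,400,30):
    q=solve_ik(C+[.3],Q(d)); print(d,None if q is None else np.round(q,2))
move_to(C+[.32],Q(78)); 
s=wrist(); save('w1',s['color']); pickle.dump(s,open('w1.pkl','wb')); print(current_time(),np.round(current_joint_pos(),2),s['hand_eye'],s['fov_y'])
E
```

```text
-150 [ 0.59  0.44 -1.08  1.38  0.38  1.54  1.64]
-120 [ 0.59  0.44 -1.08  1.38  0.38  1.54  2.17]
-90 [ 0.59  0.44 -1.08  1.38  0.38  1.54  2.69]
-60 [ 0.46  0.36 -0.83  1.39  0.27  1.51 -2.98]
-30 [ 0.48  0.37 -0.87  1.39  0.28  1.51 -2.47]
0 [ 0.52  0.39 -0.94  1.39  0.31  1.52 -1.97]
30 [ 0.54  0.41 -0.98  1.39  0.33  1.52 -1.46]
60 [ 0.54  0.4  -0.97  1.39  0.33  1.52 -0.93]
90 [ 0.53  0.4  -0.95  1.39  0.32  1.52 -0.4 ]
120 [ 0.52  0.39 -0.94  1.39  0.31  1.52  0.13]
150 [ 0.51  0.39 -0.92  1.39  0.3   1.52  0.66]
180 [ 0.5   0.38 -0.91  1.39  0.3   1.51  1.19]
210 [ 0.59  0.44 -1.08  1.38  0.38  1.54  1.64]
240 [ 0.59  0.44 -1.08  1.38  0.38  1.54  2.17]
270 [ 0.59  0.44 -1.08  1.38  0.38  1.54  2.69]
300 [ 0.46  0.36 -0.83  1.39  0.27  1.51 -2.98]
330 [ 0.48  0.37 -0.87  1.39  0.28  1.51 -2.47]
360 [ 0.52  0.39 -0.94  1.39  0.31  1.52 -1.97]
390 [ 0.54  0.41 -0.98  1.39  0.33  1.52 -1.46]
3.3167 [ 0.53  0.39 -0.96  1.34  0.32  1.57 -0.61] [[-1.31531202e-03 -9.53233888e-01 -3.02230748e-01  7.74883547e-02]
 [ 9.99998986e-01 -1.41890303e-03  1.23203095e-04 -6.41676117e-04]
 [-5.46277489e-04 -3.02230279e-01  9.53234787e-01 -1.43010163e-01]
 [ 0.00000000e+00  0.00000000e+00  0.00000000e+00  1.00000000e+00]] 58.097474893874534
```

View pics/w1.png

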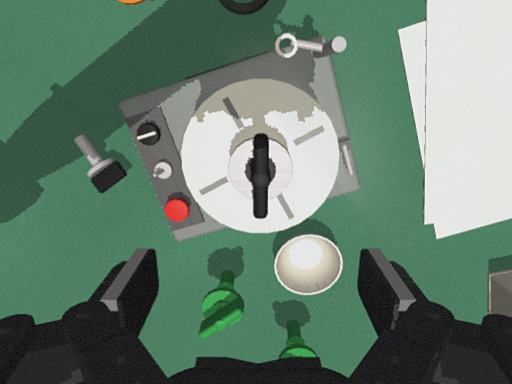

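The wrist view shows the bar vertical from (260,135) to (261,217), in line with the fingers' plane. The controls are at the left and the green decoys lie below. I'll take the ray-cast centre and angle from this.

Run:
```python
from h import *
s=pickle.load(open('w1.pkl','rb')); g=s['color'].max(2); m=np.zeros_like(g); m[125:230,235:290]=g[125:230,235:290]<60
n,l,st,ce=cv2.connectedComponentsWithStats(m); i=1+st[1:,4].argmax(); k=l==i; print(st[i])
r,c=np.nonzero(k); 
mid=[(c[r==y].mean(),y) for y in range(r.min()+3,r.max()-2)]
a=plane(s,*mid[0],.21);b=plane(s,*mid[-1],.21); d=(a-b)[:2]; ang=np.degrees(np.arctan2(d[1],d[0]));u=d/np.hypot(*d); print('bar ang',ang)
f=plane(s,mid[0][0],r.min(),.21)[:2]; nT=plane(s,mid[-1][0],r.max()+1,.21)[:2]; nB=plane(s,mid[-1][0],r.max()+1,.182)[:2]
print(f,nT,nB,np.hypot(*(f-nT)),np.hypot(*(f-nB))); print('c from far',f-u*.033,f+u*.033,'near',nB+u*.033)
x=s['color'].astype(int); 
# housing edge angle lines at z=.054 : left(controls) edge and bottom edge
for p,q in [((120,103),(177,238)),((120,103),(318,47)),((180,240),(358,188))]:
    A=plane(s,*p,.054)[:2];B=plane(s,*q,.054)[:2]; print(A,B,np.degrees(np.arctan2(*(B-A)[::-1])),np.hypot(*(B-A)))
# white reel top
w=((x.min(2)>120)&(x.max(2)-x.min(2)<40)).astype(np.uint8); 
# collar centre: brightest ring approx
print(plane(s,261,172,.178)[:2], current_tcp_pos())
```

```text
[ 249  134   22   84 1154]
bar ang 77.17687060452644
[0.54501894 0.09020774] [0.53032096 0.02532129] [0.52801787 0.01369178] 0.06653031106926437 0.07838194566288595
c from far [0.53769485 0.05803077] [0.55234303 0.12238472] near [0.53534196 0.04586875]
[0.38973993 0.1351068 ] [ 0.40581181 -0.04407537] -84.87452822467483 0.17990152261585796
[0.38973993 0.1351068 ] [0.62272922 0.14605306] 2.6898809225517355 0.23324628076771312
[ 0.40883263 -0.04767773] [ 0.64511665 -0.02592849] 5.259085566350491 0.2372828884043275
[0.53744606 0.05335816] [0.53532619 0.05449293 0.31984854]
```

Run:
```python
from h import *
servo_line([.5372,.057,.262],rot=Q(77.2)); s=wrist(); save('w2',s['color']); pickle.dump(s,open('w2.pkl','wb'))
g=s['color'].max(2); m=np.zeros_like(g); m[80:300,200:320]=g[80:300,200:320]<60
n,l,st,ce=cv2.connectedComponentsWithStats(m); i=1+st[1:,4].argmax(); k=l==i; print(st[i],ce[i],current_tcp_pos())
r,c=np.nonzero(k); ys=range(r.min()+4,r.max()-3)
mid=[(c[r==y].mean(),y) for y in ys]
P=np.array([plane(s,*q,.21)[:2] for q in mid]); d=P[0]-P[-1]; print('ang',np.degrees(np.arctan2(d[1],d[0])))
f=plane(s,mid[0][0],r.min(),.21)[:2]; nT=plane(s,mid[-1][0],r.max()+1,.21)[:2]; print(f,nT,(f+nT)/2,np.hypot(*(f-nT)))
```

```text
[ 242  152   30  105 1924] [258.24428274 202.57068607] [0.53783692 0.05714039 0.26307172]
ang 77.13508887809711
[0.54532296 0.09190787] [0.5302305  0.02582479] [0.53777673 0.05886633] 0.06778462684331961
```

View pics/w2.png

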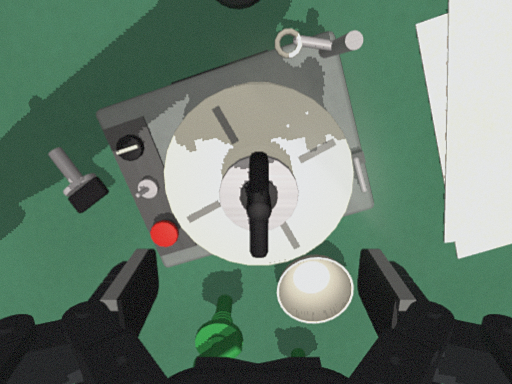

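The picture shows the bar centred between the fingers (x≈258) with nothing in the way of the descent. Next I descend and grip.

Run:
```python
from h import *
C=[.5377,.0580]
print(servo_line(C+[.2],v=.1,rot=Q(77.2),max_force=6), servo_line(C+[.187],v=.04,max_force=6))
print(np.round(current_ft_force(),1),current_tcp_pos())
clamp(30)
print(current_time(),np.round(current_ft_force(),2),np.round(current_moment(),2),current_tcp_pos(),current_opening(),current_grasp_force())
```

```text
False False
[ 0.9  0.3 -0.5] [0.53754818 0.05792006 0.18674616]
5.8 [-0.03  0.06  0.6 ] [-0.04 -0.06 -0.04] [0.53792195 0.05792731 0.18716001] 0.13214638723033623 33.66348624229431
```

```bash
cat >> h.py <<'E'
C=[.5377,.0580]
def st(tag=''): 
    p=current_tcp_pos();print(tag,round(current_time(),2),np.round(p,4),'F',np.round(current_ft_force(),1),'M',np.round(current_moment(),2),'g',round(current_grasp_force(),0))
E
python3 - <<'E'
from h import *
z=.187
for a in range(10,71,10):
    move_to(C+[z+a/36000],Q(77.2+a)); st(a)
E
```

```text
10 6.08 [0.5378 0.0581 0.1874] F [ 0.3 -0.3  0.9] M [-0.01  0.04  0.  ] g 34.0
20 6.35 [0.5376 0.058  0.1876] F [0.  0.  2.4] M [-0.04  0.18  0.03] g 34.0
30 6.62 [0.5374 0.0578 0.1879] F [-1.8  0.2  2.3] M [-0.19  0.46 -0.01] g 34.0
40 6.9 [0.5371 0.0577 0.1881] F [-3.1 -1.1  4.1] M [-0.39  0.8   0.04] g 34.0
50 7.17 [0.5369 0.0575 0.1882] F [-3.5 -1.4  4. ] M [-0.56  1.11  0.01] g 34.0
60 7.45 [0.5367 0.0573 0.1884] F [-3.7 -2.   4.8] M [-0.74  1.22 -0.03] g 34.0
70 7.72 [0.5365 0.0569 0.1887] F [-5.7 -2.4  5.4] M [-0.89  1.37  0.  ] g 34.0
```

The side force points along the bar, so the true axis is about 2 mm nearer in y, which agrees with the top view. I'll release, let the bolt settle, recentre and re-grip.

Run:
```python
from h import *
ungrasp(); st('open')
C=[.5373,.0562]
servo_line(C+[.189],v=.03,rot=Q(147.2)); s=wrist(); save('w3',s['color']); st(); clamp(30); st('grip'); print(current_opening())
z=.189
for a in (5,10):
    move_to(C+[z+a/36000],Q(147.2+a)); st(a)
print(servo_line(C+[z-.005],v=.01,max_force=7)); st('press')
```

```text
open 8.43 [0.5378 0.0581 0.189 ] F [ 0.7 -0.1 -0.2] M [-0.04  0.01 -0.07] g 0.0
 8.73 [0.5373 0.0561 0.189 ] F [-0.3 -0.9 -0.2] M [ 0.02 -0.    0.01] g 0.0
grip 9.39 [0.5372 0.056  0.1891] F [-0.7 -0.7  1.6] M [-0.09  0.25 -0.07] g 34.0
0.1365225516592398
5 9.64 [0.5372 0.056  0.1892] F [-1.1 -1.5  3. ] M [-0.25  0.27 -0.03] g 34.0
10 9.89 [0.5372 0.0559 0.1893] F [-1.2 -0.7  1.6] M [-0.37  0.34 -0.01] g 34.0
True
press 10.17 [0.5371 0.0559 0.1892] F [-1.6 -0.   4.7] M [-0.17  0.23  0.02] g 34.0
```

View pics/w3.png

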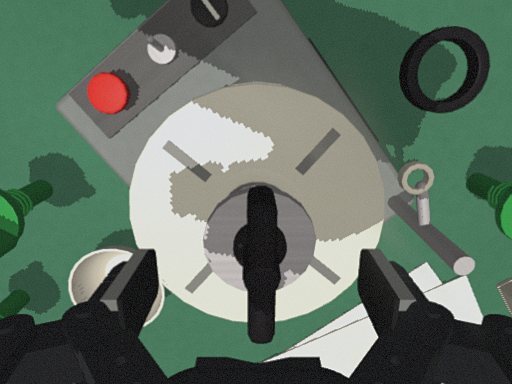

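The picture shows the bar (x≈262, rows 185–340) between the pads, aligned. The press test showed the bolt still resting on the thread. I continue backward in small steps and press after each one.

Run:
```python
from h import *
C=[.5373,.0562]; z0=.1892
for a in range(6,43,6):
    z=z0+a/36000
    move_to(C+[z],Q(157.2+a)); st(a)
    hit=servo_line(C+[z-.0055],v=.015,max_force=6); st('press %s'%hit)
    if current_tcp_pos()[2]<z-.0025: print('dropped');break
```

```text
6 10.42 [0.5372 0.0561 0.1895] F [-1.5 -1.5  3.1] M [-0.57  0.56 -0.01] g 34.0
press True 10.62 [0.5371 0.056  0.1894] F [-0.3  0.5  3.8] M [-0.13  0.22  0.06] g 34.0
12 10.88 [0.5372 0.0559 0.1896] F [-2.2 -2.   4. ] M [-0.66  0.61  0.02] g 34.0
press True 11.08 [0.537  0.0559 0.1894] F [-0.7 -0.6  4.8] M [-0.15  0.22  0.01] g 34.0
18 11.33 [0.5372 0.0559 0.1897] F [-1.6 -2.7  4.5] M [-0.74  0.68  0.04] g 34.0
press True 11.54 [0.537  0.0558 0.1896] F [-0.2 -0.5  3.3] M [-0.14  0.25 -0.06] g 34.0
24 11.79 [0.537  0.0561 0.1897] F [-2.6 -2.2  4.1] M [-0.7   0.67  0.04] g 34.0
press True 12.0 [0.5368 0.0559 0.1896] F [ 0.4 -0.1  4.1] M [-0.18  0.26  0.03] g 34.0
30 12.25 [0.5371 0.0559 0.1896] F [-2.2 -2.2  3. ] M [-0.7   0.55  0.05] g 34.0
press True 12.47 [0.5369 0.0556 0.1891] F [-0.3  0.   3.8] M [-0.08  0.12  0.03] g 34.0
36 12.72 [0.5369 0.0557 0.1893] F [-1.5 -2.  -1.5] M [-0.65  0.35  0.  ] g 33.0
press True 13.07 [0.5367 0.0555 0.1855] F [-1.6 -0.5  4. ] M [-0.02  0.05 -0.01] g 34.0
dropped
```

Run:
```python
from h import *
C=[.5371,.0559]
sleep(.1); ungrasp(); sleep(.2); st('open')
servo_line(C+[.189],v=.03,rot=Q(193.2)); s=wrist(); save('w4',s['color']); st()
for n in('w3','w4'):
    g=cv2.imread(f'pics/{n}.png').max(2); m=np.zeros_like(g); m[120:352,230:300]=g[120:352,230:300]<60
    _,l,t,ce=cv2.connectedComponentsWithStats(m); print(n,t[1+t[1:,4].argmax()])
```

```text
open 14.08 [0.5351 0.0533 0.1839] F [ 0.2 -1.1 -0.5] M [ 0.03 -0.01 -0.05] g 0.0
 14.48 [0.5371 0.056  0.1892] F [ 0.4 -0.4 -0.5] M [0.02 0.01 0.04] g 0.0
w3 [ 234  186   53  158 5225]
w4 [ 231  181   52  154 4957]
```

View pics/w4.png

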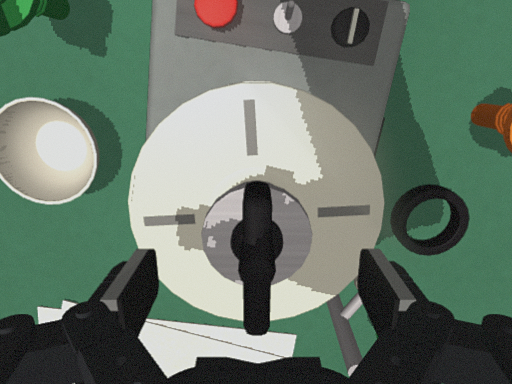

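The bar stays aligned (x≈257) and its length shrank from 158 to 154 px at the same camera height, so the bolt has dropped. Now I turn it forward.

Run:
```python
from h import *
C=[.5371,.0559]; z0=.184
servo_line(C+[z0],v=.03,rot=Q(193.2),max_force=6); clamp(30); st('grip')
for a in range(10,91,10):
    move_to(C+[z0-a/36000],Q(193.2-a)); 
    if a%20==10: st(a)
    if np.linalg.norm(current_ft_force())>20: print('high');break
```

```text
grip 15.46 [0.5372 0.0556 0.1841] F [ 0.3 -0.   1.2] M [-0.18  0.02 -0.01] g 33.0
10 15.72 [0.537  0.0558 0.1838] F [-0.4 -1.   2.3] M [-0.12  0.2  -0.03] g 34.0
30 16.26 [0.5371 0.056  0.1833] F [-0.4 -1.   3.4] M [-0.05  0.28 -0.01] g 34.0
50 16.81 [0.5372 0.0561 0.1827] F [-0.7  0.5  2.9] M [ 0.    0.17 -0.06] g 34.0
70 17.36 [0.5373 0.0561 0.1822] F [-0.5  1.1  3.3] M [ 0.14  0.03 -0.03] g 34.0
90 17.91 [0.5373 0.056  0.1816] F [-0.8  0.6  3.1] M [ 0.16  0.09 -0.06] g 34.0
```

Run:
```python
from h import *
C=[.5372,.0559]; z0=.184
for a in range(100,231,10):
    move_to(C+[z0-a/36000],Q(193.2-a)); 
    if a%40==30: st(a)
    if np.linalg.norm(current_ft_force())>20: print('high');break
st(a); print(np.round(current_joint_pos(),2))
z=z0-a/36000
ungrasp(); st('open'); servo_line(C+[z+.06],v=.15); move_to(C+[z+.06],Q(193.2-a+180)); servo_line(C+[z+.005],v=.1,max_force=6)
s=wrist(); save('w5',s['color']); st()
```

```text
110 18.46 [0.5376 0.0556 0.1811] F [ 0.1 -0.2  4.4] M [-0.06 -0.19 -0.08] g 34.0
150 19.56 [0.5377 0.0555 0.1799] F [ 1.9 -2.2  3.6] M [-0.41 -0.64 -0.06] g 34.0
190 20.68 [0.5376 0.0555 0.1788] F [ 4.5 -3.6  3.3] M [-0.81 -0.94 -0.04] g 34.0
230 21.81 [0.5373 0.0553 0.1777] F [ 3.1 -4.3  4.4] M [-1.07 -0.86 -0.1 ] g 34.0
230 21.81 [0.5373 0.0553 0.1777] F [ 3.1 -4.3  4.4] M [-1.07 -0.86 -0.1 ] g 34.0
[ 0.14  0.35 -0.37  1.61  0.13  1.2  -2.46]
open 22.52 [0.5371 0.056  0.1776] F [ 0.1 -0.5 -0.3] M [-0.02  0.05 -0.06] g 0.0
 26.26 [0.5377 0.0563 0.1834] F [0.1 0.3 0.2] M [ 0.01 -0.01 -0.01] g 0.0
```

View pics/w5.png

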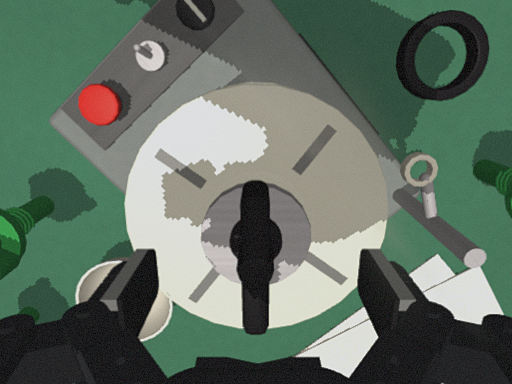

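The bar is aligned (x≈256, rows 182–332). I re-grip and make the last 130°.

Run:
```python
from h import *
C=[.5372,.0559]; z0=.184
servo_line(C+[z0-230/36000],v=.03,max_force=6); clamp(30); st('grip')
for a in range(240,361,10):
    move_to(C+[z0-a/36000],Q(373.2-a)); 
    if a%40==0: st(a)
    if np.linalg.norm(current_ft_force())>20: print('high');break
st(a)
a,b=snapshot('scene'),snapshot('top'); o,_=pickle.load(open('s.pkl','rb'))
im=np.hstack([cv2.resize(x['color'][150:225,225:325],None,fx=4,fy=4,interpolation=cv2.INTER_CUBIC) for x in(o,a)]); save('fin',im)
```

```text
grip 27.23 [0.5371 0.0557 0.1777] F [ 0.2 -1.   1. ] M [-0.1   0.17 -0.  ] g 34.0
240 27.51 [0.5373 0.0557 0.1774] F [-0.1 -0.3  1.8] M [-0.12  0.06 -0.01] g 34.0
280 28.61 [0.5375 0.0557 0.1763] F [ 0.3 -1.2  0.7] M [-0.32 -0.14 -0.09] g 34.0
320 29.71 [0.5375 0.0557 0.1752] F [ 0.7 -1.5  1.2] M [-0.44 -0.3  -0.03] g 34.0
360 30.81 [0.5374 0.0556 0.174 ] F [ 1.7 -3.2  1.4] M [-0.82 -0.46 -0.08] g 34.0
360 30.81 [0.5374 0.0556 0.174 ] F [ 1.7 -3.2  1.4] M [-0.82 -0.46 -0.08] g 34.0
```

View pics/fin.png

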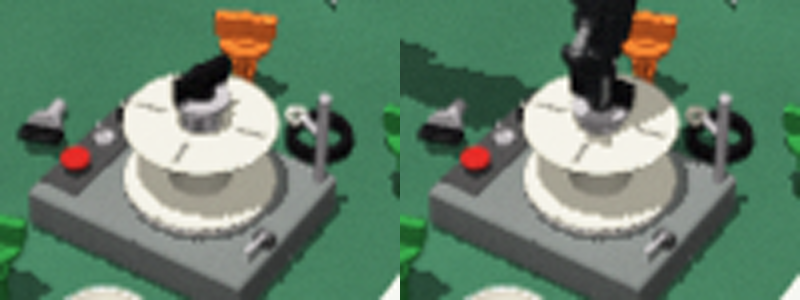

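The collar sits clearly lower and the reel and bystanders are unmoved. I'll relax the side load with one last re-grip, check the bar length at 10 mm below the w4 height (expect about 154 px), and hand in.

Run:
```python
from h import *
C=[.5372,.0559]
ungrasp(); servo_line(C+[.179],v=.03); s=wrist(); save('w6',s['color']); st()
for n in('w4','w6'):
    g=cv2.imread(f'pics/{n}.png').max(2); m=np.zeros_like(g); m[120:352,230:300]=g[120:352,230:300]<60
    _,l,t,ce=cv2.connectedComponentsWithStats(m); print(n,t[1+t[1:,4].argmax()])
servo_line(C+[.174],v=.03,max_force=6); clamp(30); sleep(.3); st('grip'); print(current_opening())
```

```text
31.98 [0.5373 0.0559 0.1792] F [ 0.8  0.7 -0.8] M [-0.02 -0.04 -0.02] g 0.0
w4 [ 231  181   52  154 4957]
w6 [ 233  182   52  154 4913]
grip 33.26 [0.5373 0.0557 0.1741] F [ 0.2 -0.4  1.7] M [-0.23  0.01 -0.04] g 34.0
0.13457689388919664
```

The bar measures exactly 154 px, so the bolt has come down the expected 10 mm.

```bash
python3 -c "
from cell import *
print(hand_in())"
```

```text
the job is handed in; nothing more can be done
None
```

I turned the bolt backward about 116° until it dropped into its thread, then forward one full turn (about 10 mm down), and handed in with the handle still gripped; the hand-in gave no verdict, and the last scene view showed the reel and nearby things in place.

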